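# Index the photo turntable to the next view

### The job

The clay pot on the turntable is ready for its next photograph: press the red spring plunger in to free the disc, turn the disc anticlockwise (seen from above) to the very next notch, 45 degrees on, and let the plunger spring fully up there so that the disc is locked. Do it by pressing and pushing with the fingers: the pot rides round standing in the middle of the disc and must not be touched, tipped, shifted or lifted. Leave everything else on the table where it is.

Things in the scene. Friction and masses are not known exactly. Their poses are not given: they have to be found in the camera images.
- base: fixed blue round base of an indexed photo turntable, 356 mm across, 12 mm thick, screwed to the table; origin at the centre of its underside, on the (vertical) turning axis. It carries a fixed aluminium ring (outer radius 137 mm, 24 to 32 mm above the table) with 8 notches 45 degrees apart, each marked by a white dot on the base. Base z axis is up; the start notch lies along the base's -x axis.
- turntable (a joint): turn of the black disc (radius 108 mm, top 44 mm above the table) with its grey arm, brass peg and red plunger, rad; starts near 0, grows anticlockwise seen from above; the next notch is at 0.785. The catch has about 0.017 rad of play in a notch. The disc turns with light friction (about 0.1 N m, under 2 N at the plunger) once freed.
- plunger (a joint): how far the red plunger is pressed in, m: 0 = fully up, 0.010 = bottomed. A spring pushes it up, 4 N at the top to 9 N at the bottom. Its steel catch sits in a ring notch; pressed 6 mm or more it is below the ring and the disc can turn. Let go between notches, the catch rides on the underside of the ring, so the plunger stays about 6 mm in and the disc still turns by its peg or arm; at the next notch it springs up to 0 by itself and locks the disc.
- plunger_top (a point): centre of the flat top of the red plunger cap (34 mm across, 8 mm thick); 155 mm from the turning axis, 66 mm above the table when up. It moves vertically and goes round with the disc.
- peg_top (a point): top of the upright brass turning peg (12 mm thick, 96 mm above the table, standing 52 mm above the disc), 100 mm from the turning axis on the line from the axis to the plunger; fixed to the disc, for pushing it round.
- next_stop (a point): fixed point: where plunger_top will be when the disc is locked in the next notch anticlockwise.
- axis_top (a point): fixed point on the turning axis at the height of the disc's top, 44 mm above the table.
- pot: round clay pot standing loose on the disc within 6 mm of its centre, 80 mm across, 60 mm tall; origin at the centre of its foot, z up.
- tall_jar: grey long-necked clay jar, 92 mm across, 125 mm tall; a bystander, origin at the centre of its underside
- bowl: small terracotta bowl, 104 mm across, 45 mm tall; a bystander, origin at the centre of its underside
- stone_disc: grey-green stone disc, 84 mm across, 22 mm thick; a bystander, origin at the centre of its underside
- axe_head: grey-green stone axe head lying flat, 85 x 45 x 30 mm; a bystander, origin at the centre of its underside
- seed_jar: dark round jar, 62 mm across, 42 mm tall; a bystander, origin at the centre of its underside
- brush: dusting brush, 170 mm long, lying flat; a bystander, origin below its middle
Mind the look-alikes: they are no part of the job. What is shaped like the pot but yellow is not meant.

How it is judged:
By the outcome, as a careful person would: the job done as asked, in the order asked, and still so for the second after the job is handed in, with the robot touching nothing.
It also fails if it takes over 51 s, if anything falls off the work surface, if the arm or the gripper's body presses on something with over 40 N, if the wrist force passes 120 N, or if a joint passes its speed limit or range.

### The arm

A 6-joint arm with a two-finger parallel gripper is mounted at the origin on the work surface. World frame = base frame: x ahead of the robot, y to its left, z up, the work surface at z = 0. Lengths are in m, angles in rad, forces in N, time in s.
With the tool pointing down it reaches from about 0.275 to 0.975 m from the base axis. Payload 8.4 kg.
Tool frame: the origin (TCP) lies at the very end of the fingers, on their centre line; the grasp point (between the pads) lies 19 mm behind it; z points along the fingers, y is the line along which they close (so a half turn about z gives the same grasp; the last joint's range is limited). The gripper opens to 92 mm and grips with 3 to 60 N. Pads are 20 mm wide; open, the fingers measure 128 mm over their backs; the gripper's body (75 mm by 189 mm) begins 69 mm behind the grasp point.
Start: joints at [-0.002, 0.353, 1.633, -0, 1.155, -0.002], TCP at [0.625, -0, 0.195] pointing down, gripper open.
Joint ranges: [-2.63, 2.63], [-0.92, 2.1], [0.06, 2.66], [-1.3, 4.44], [0, 2.69], [-3.02, 3.02]. Speed limits (rad/s): [2.22, 2.22, 2.79, 3.14, 3.14, 3.14].

### API

Orientations are given as a unit quaternion [w, x, y, z].
In Python, from workcell import bot gives the robot as it stands.
- The arm moves only by the shell command python3 -m inch 'ROWS' [OPENING]. ROWS is a JSON object of lists of equal length, an entry for each row: "dp": the shift along the tool's x, y, z in m, a list of three; "spin": the turn about the tool's z in degrees. A call has exactly 8 rows; each row shifts and turns the commanded pose from where the row before left it, along the tool's axes as they then stand; what a row does not reach is not made up. A row lasts 1/10 s, in which the tool goes at most 50 mm and 8.59 degrees, less where a joint would pass 70% of its speed; a pose out of reach is approached as far as the arm can. A call with a gripper value outside its range is refused whole. OPENING is the opening, from -1 (shut) to 1 (fully open), set as the call begins (- or left out, the last holds). The fingers move at their own pace and stop on an object; the grip force is fixed at half the most. Time passes only in rows, so rows that do not move let the fingers close, or fill a call up. It gives the time, the measured TCP pose, the force, the opening and the grip force at its end, in the units of the state.
- bot.state(): the state, without advancing time (a new reading comes with each control period).
- bot.capture(name): name is "scene" or "side" or "wrist"; returns the picture (400x640x3 uint8, red, green, blue); there is no depth.
- bot.camera_model(name): a dict with "intrinsics" (3x3 intrinsics, pixels), "R" (3x3) and "t" (3): a world point X has camera coordinates R X + t; the wrist camera has in their place "mount" (4x4, takes a point from camera to tool coordinates, whose origin is the TCP and whose axes are the flange's). Camera axes: x right, y down, z forward; pixel columns grow to the right and rows downward; lengths in m; the calibration is good to about 2 mm. A picture is of the moment at which its call begins: read the wrist's pose just before it. camera_model takes no time and is no camera call.
- bot.sign_off(): hands the job in; it is judged then, once.
The state is a dict: "clock": time; "q": joint angles; "qd": joint speeds; "tau": joint torques, N m; "tcp_pos": TCP position; "tool_rot": TCP orientation; "ft_force": force on the tool from outside, world axes, zero at the start; "moment": the same for the moment, N m; "finger_gap": opening from 0.0 (shut) to 1.0 (fully open); "finger_force": force on a finger pad.
Only numpy, scipy, OpenCV 4.12 (cv2) and the standard library are available. Lean on these libraries where they do the work, as an engineer would, in place of code of your own. Each camera call takes 0.05 s, during which the arm holds its last target. There are 200 camera calls.

## Working session

There is one attempt and no reset: what is moved stays moved. The work goes in short steps, Python scripts to look and compute and a shell command to move; the robot and the scene stay as the last step left them, time stands still between calls to the robot, and variables do not carry over. Pictures are saved under pics/ and viewed, at most 10 in all, crops included, and the job is handed in when it is done.

```bash
mkdir -p pics; ls
python3 - <<'E'
from workcell import bot
import cv2,numpy as np
s=bot.state();print(s['clock'],s['tcp_pos'],s['tool_rot'],s['ft_force'])
for n in("scene","side"):
    im=bot.capture(n);cv2.imwrite(f"pics/{n}0.png",im[...,::-1])
    m=bot.camera_model(n);print(n,m['intrinsics'],m['R'],m['t'])
print(bot.camera_model("wrist"))
E
```

```text
pics
0.0 [6.24477119e-01 4.72872428e-06 1.93888640e-01] [-4.78521514e-04  7.07112707e-01  7.07100531e-01 -4.79122090e-04] [ 0.37067464  0.21003768 -0.11491801]
scene [[509.13135712   0.         319.09167189]
 [  0.         509.13135712 199.46509137]
 [  0.           0.           1.        ]] [[-0.82019789  0.57165702  0.02199276]
 [ 0.28859256  0.44664622 -0.8468893 ]
 [-0.4939532  -0.68826987 -0.53131425]] [ 0.41631021 -0.07510312  1.92186647]
side [[375.93841149   0.         322.55883656]
 [  0.         375.93841149 202.14577747]
 [  0.           0.           1.        ]] [[ 0.99995639  0.00249388  0.00899939]
 [ 0.00780499 -0.7523087  -0.65876452]
 [ 0.00512744  0.65880604 -0.75229536]] [-0.50430163  0.05258399  1.28553867]
{'intrinsics': array([[339.90138018,   0.        , 320.49354742],
       [  0.        , 339.90138018, 197.14670803],
       [  0.        ,   0.        ,   1.        ]]), 'mount': array([[-3.51491706e-04, -9.69351981e-01, -2.45675831e-01,
         6.87803966e-02],
       [ 9.99998214e-01,  1.15548417e-04, -1.88662500e-03,
         3.98146101e-04],
       [ 1.85719113e-03, -2.45676055e-01,  9.69350209e-01,
        -1.90326070e-01],
       [ 0.00000000e+00,  0.00000000e+00,  0.00000000e+00,
         1.00000000e+00]])}
```

View pics/scene0.png

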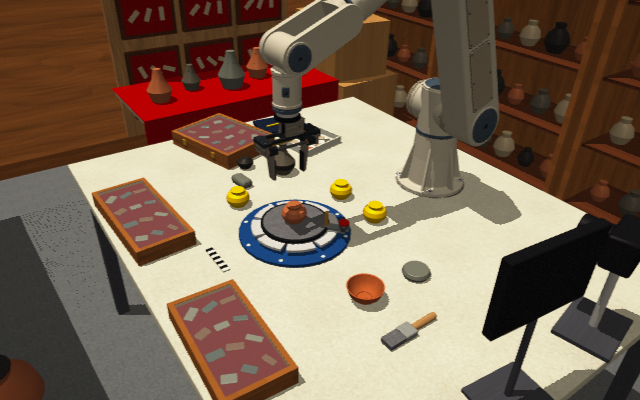

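View pics/side0.png

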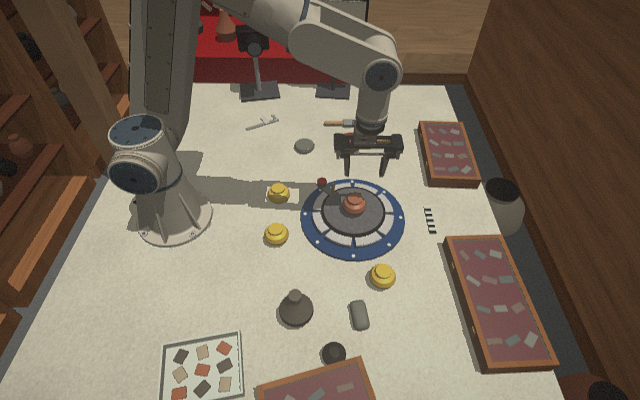

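The scene view shows the red plunger at about (343,224) and the pot at (294,211). The side view has the plunger at (322,183), the pot at (354,204), and yellow look-alikes at (278,193), (276,234) and (382,276). Next I measure.

```bash
cat > h.py <<'E'
from workcell import bot
import cv2,numpy as np
def ray(m,uv):
    d=np.linalg.inv(m['intrinsics'])@np.array([*uv,1.]);R=m['R'];return -R.T@m['t'],R.T@d
def plane(m,uv,z):
    c,d=ray(m,uv);return c+d*(z-c[2])/d[2]
def tri(l):
    A=0;b=0
    for m,uv in l:
        c,d=ray(m,uv);d=d/np.linalg.norm(d);P=np.eye(3)-np.outer(d,d);A=A+P;b=b+P@c
    return np.linalg.solve(A,b)
def blobs(mask,mn=8):
    n,_,st,ce=cv2.connectedComponentsWithStats(mask.astype(np.uint8))
    return [(st[i,4],ce[i].round(1),st[i,:4]) for i in range(1,n) if st[i,4]>=mn]
E
python3 - <<'E'
from h import *
for n in("scene","side"):
    im=cv2.imread(f"pics/{n}0.png");h=cv2.cvtColor(im,cv2.COLOR_BGR2HSV);H,S,V=[h[...,i] for i in range(3)]
    m=bot.camera_model(n);print(n)
    box=np.zeros(H.shape,bool)
    if n=="scene": box[180:280,220:400]=1
    else: box[165:300,250:420]=1
    blue=(H>95)&(H<125)&(S>120)&(V>50)&box
    bl=blobs(blue,30)
    pts=np.argwhere(blue)[:,::-1]
    P=np.array([plane(m,p,.012) for p in pts])
    c,r=cv2.minEnclosingCircle(P[:,:2].astype(np.float32));print('base',c,r)
    print('red',[(b,plane(m,b[1],.066).round(3)) for b in blobs(((H<5)|(H>172))&(S>170)&box,5)])
    print('yellow',[(b[0],b[1],plane(m,b[1],.03).round(3)) for b in blobs((H>22)&(H<32)&(S>180)&(V>90)&box,40)])
    wh=blobs((S<60)&(V>140)&box,3)
    for b in wh:
        if b[0]<40:
            p=plane(m,b[1],.012);d=p[:2]-np.array(c);print('dot',b[0],b[1],p[:2].round(3),np.hypot(*d).round(3),np.degrees(np.arctan2(d[1],d[0])).round(1))
a=cv2.imread("pics/scene0.png")[190:270,230:390];b=cv2.imread("pics/side0.png")[165:265,250:410]
cv2.imwrite("pics/crop0.png",np.vstack([cv2.resize(x,None,fx=3.3,fy=3.3,interpolation=cv2.INTER_CUBIC) for x in(a,b)]))
E
```

```text
scene
base (0.6085684299468994, 0.011706248857080936) 0.1806347668170929
red [((np.int32(67), array([343.4, 222.5]), array([339, 219,  10,   8], dtype=int32)), array([0.505, 0.124, 0.066]))]
yellow [(np.int32(305), array([340.3, 188.9]), array([ 0.356, -0.088,  0.03 ])), (np.int32(354), array([237.2, 196.2]), array([ 0.681, -0.24 ,  0.03 ])), (np.int32(382), array([374.3, 211.6]), array([0.349, 0.089, 0.03 ]))]
dot 5 [301.2 201.4] [ 0.501 -0.118] 0.168 -129.8
dot 7 [245.3 221.4] [ 0.718 -0.115] 0.167 -49.2
dot 8 [248.  244.6] [ 0.769 -0.001] 0.161 -4.5
dot 9 [322.7 255.9] [0.612 0.167] 0.156 88.9
dot 10 [280.5 260. ] [0.725 0.116] 0.156 41.8
side
base (0.6642214059829712, 0.07381968200206757) 0.148965522646904
red []
yellow []
dot 7 [351.7 181. ] [0.612 0.17 ] 0.109 118.7
dot 20 [267.2 189.6] [0.304 0.123] 0.364 172.3
dot 6 [384.  191.5] [0.726 0.118] 0.076 35.6
dot 6 [265.3 199.8] [0.302 0.074] 0.362 -180.0
dot 6 [318.8 208.7] [0.491 0.034] 0.178 -167.1
dot 9 [304.7 213.1] [0.443 0.014] 0.229 -164.9
dot 8 [400.1 216.9] [0.768 0.001] 0.127 -35.1
dot 10 [316.8 241.5] [ 0.486 -0.104] 0.252 -135.1
dot 9 [388.7 244.1] [ 0.717 -0.112] 0.193 -74.2
dot 11 [352.9 255.4] [ 0.6   -0.156] 0.239 -105.7
```

View pics/crop0.png

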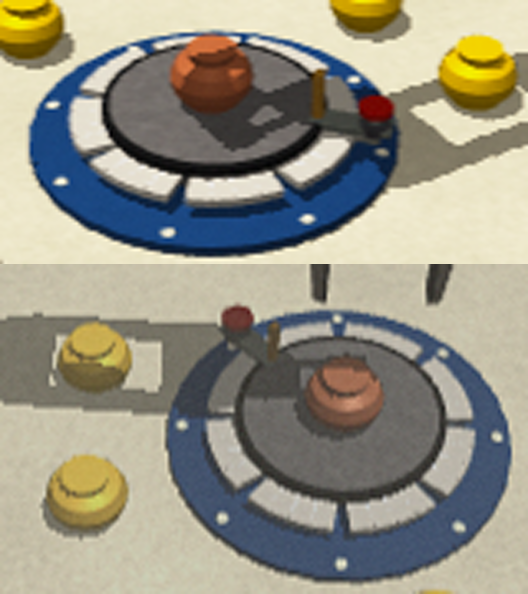

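The crops agree with the measurements. The side-view dots put the axis at about (0.606, 0.007) with notches at -2.2° + 45k°. The plunger is then at about (0.501, 0.121) and the next stop at about (0.451, 0.013). I'll move above the plunger with the fingers shut, then check from close by.

```bash
python3 -m inch '{"dp":[[0.024,-0.025,0],[0.024,-0.025,0],[0.024,-0.025,0.01],[0.024,-0.024,0.015],[0.025,-0.024,0.015],[0,0,0.015],[0,0,0.015],[0,0,0]],"spin":[0,0,0,0,0,0,0,0]}' -1
python3 - <<'E'
from h import *
s=bot.state();im=bot.capture("wrist")[...,::-1].copy();cv2.imwrite("pics/w1.png",im)
from scipy.spatial.transform import Rotation as Ro
q=s['tool_rot'];T=np.eye(4);T[:3,:3]=Ro.from_quat([*q[1:],q[0]]).as_matrix();T[:3,3]=s['tcp_pos']
w=bot.camera_model("wrist");C=np.linalg.inv(T@w['mount']);m=dict(intrinsics=w['intrinsics'],R=C[:3,:3],t=C[:3,3])
h=cv2.cvtColor(im,cv2.COLOR_BGR2HSV);H,S,V=[h[...,i] for i in range(3)]
print(s['clock'],s['tcp_pos'],s['finger_gap'])
for b in blobs(((H<5)|(H>172))&(S>150),60):print(b,plane(m,b[1],.066))
for b in blobs((H>12)&(H<24)&(S>120),60):print('br',b,plane(m,b[1],.07))
for b in blobs((S<60)&(V>130),20):
  if b[0]<500: print('dot',b[0],b[1],plane(m,b[1],.012))
E
```

```text
clock: 0.9
tcp_pos: [0.5003, 0.1209, 0.1228]
tool_rot: [-0.001, 0.707, 0.707, -0.002]
ft_force: [0.8, 0.4, 0.1]
finger_gap: 0.325
finger_force: 0.0
0.9 [0.50028179 0.12089108 0.12281859] 0.32476826755682675
(np.int32(1466), array([319.3, 206. ]), array([298, 185,  44,  43], dtype=int32)) [0.49909795 0.12008702 0.066     ]
br (np.int32(820), array([233.4, 324.6]), array([225, 288,  21,  71], dtype=int32)) [0.42889247 0.02043883 0.07      ]
br (np.int32(824), array([407.6, 324.5]), array([396, 288,  21,  71], dtype=int32)) [0.57099113 0.02110185 0.07      ]
br (np.int32(3075), array([390.9, 381.7]), array([136, 373, 415,  14], dtype=int32)) [ 0.56026898 -0.03472367  0.07      ]
dot 269 [302.7 132.5] [0.48417808 0.17139734 0.012     ]
dot 167 [447.9 135.8] [0.61081874 0.16864386 0.012     ]
dot 20 [190.  133.8] [0.38558923 0.17021681 0.012     ]
dot 22 [295.5 157.8] [0.47750217 0.1492756  0.012     ]
dot 144 [568. 194.] [0.72450889 0.11657244 0.012     ]
dot 479 [344.4 222.6] [0.52198702 0.08882601 0.012     ]
dot 257 [266.  373.1] [ 0.44235069 -0.07814636  0.012     ]
```

View pics/w1.png

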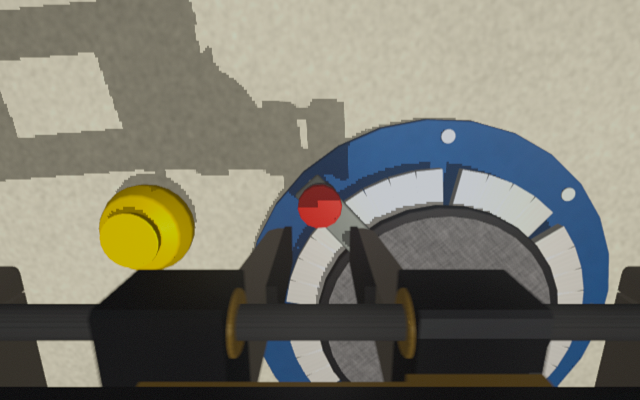

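The wrist view shows the red cap at (319,206), which is world (0.499, 0.120) and fits the model. The fingers were still closing. Descending now.

```bash
python3 -m inch '{"dp":[[0,0,0],[0,0,0],[-0.001,-0.001,0.015],[0,0,0.015],[0,0,0.015],[0,0,0.008],[0,0,0],[0,0,0]],"spin":[0,0,0,0,0,0,0,0]}' -1
python3 -m inch '{"dp":[[0,0,0.002],[0,0,0.002],[0,0,0.002],[0,0,0.002],[0,0,0.002],[0,0,0.002],[0,0,0],[0,0,0]],"spin":[0,0,0,0,0,0,0,0]}'
```

```text
clock: 1.75
tcp_pos: [0.5014, 0.12, 0.0721]
tool_rot: [0.0, 0.707, 0.707, 0.0]
ft_force: [0.5, 0.3, 0.3]
finger_gap: 0.004
finger_force: 0.0
clock: 2.55
tcp_pos: [0.501, 0.12, 0.0595]
tool_rot: [-0.0, 0.707, 0.707, -0.0]
ft_force: [0.6, -0.1, 0.3]
finger_gap: 0.005
finger_force: 0.0
```

At z = 0.0595 there is no force, so I'll look.

Run:
```python
from h import *
a=bot.capture("wrist")[...,::-1];b=bot.capture("side")[...,::-1][130:250,250:400];c=bot.capture("scene")[...,::-1][160:270,270:420]
f=lambda x:cv2.resize(x,(400,300),interpolation=cv2.INTER_CUBIC)
cv2.imwrite("pics/c2.png",np.vstack([np.hstack([f(b),f(c)]),np.hstack([f(a),f(a[120:320,220:420])])]))
print(bot.state()['tcp_pos'],bot.state()['ft_force'])
```

```text
[0.50105653 0.12002388 0.05965815] [ 0.40999219 -0.40759804  0.12801656]
```

View pics/c2.png

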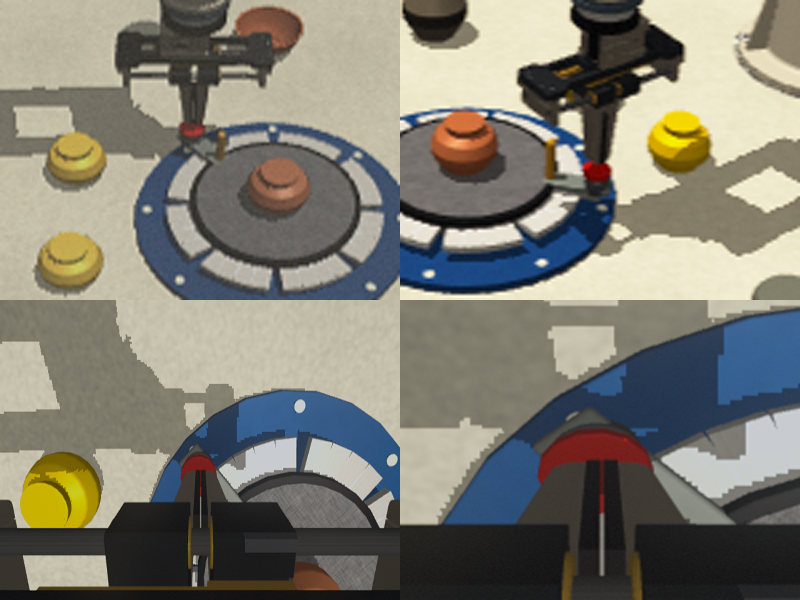

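The fingertips are right at the cap, just touching at most. Lowering further in small steps.

```bash
python3 -m inch '{"dp":[[0,0,0.001],[0,0,0.001],[0,0,0.001],[0,0,0.001],[0,0,0],[0,0,0],[0,0,0],[0,0,0]],"spin":[0,0,0,0,0,0,0,0]}'
python3 - <<'E'
from h import *
c=bot.capture("scene")[...,::-1];cv2.imwrite("pics/s3.png",c)
for n in("scene",):
  h=cv2.cvtColor(c,cv2.COLOR_BGR2HSV);H,S,V=[h[...,i] for i in range(3)];r=((H<5)|(H>172))&(S>150);r[:200]=0;r[250:]=0
  for b in blobs(r):print(b)
h=cv2.cvtColor(cv2.imread("pics/scene0.png"),cv2.COLOR_BGR2HSV);H,S,V=[h[...,i] for i in range(3)];r=((H<5)|(H>172))&(S>150);r[:200]=0;r[250:]=0
for b in blobs(r):print(b)
s=bot.state();print(s['moment'],s['tau'])
E
```

```text
clock: 3.5
tcp_pos: [0.501, 0.12, 0.0556]
tool_rot: [0.0, 0.707, 0.707, 0.0]
ft_force: [0.1, 0.6, -0.7]
finger_gap: 0.005
finger_force: 0.0
(np.int32(58), array([343.3, 222.9]), array([339, 219,  10,   8], dtype=int32))
(np.int32(69), array([343.4, 222.5]), array([339, 219,  10,   8], dtype=int32))
[0.01607979 0.01726713 0.04888043] [-7.14714624e-04 -5.12379849e+01 -2.42531455e+01  5.51094557e-02
 -2.58039421e-03  4.62619903e-05]
```

Run:
```python
from h import *
s=bot.state();p=s['tcp_pos'];ims=[]
for n in("scene","side"):
    im=(cv2.imread("pics/s3.png") if n=="scene" else bot.capture(n)[...,::-1].copy())
    m=bot.camera_model(n)
    x=m['intrinsics']@(m['R']@p+m['t']);u,v=x[:2]/x[2];print(n,u,v)
    y0,x0=int(v)-25,int(u)-25
    ims.append(cv2.resize(im[y0:y0+50,x0:x0+50],(390,390),interpolation=cv2.INTER_NEAREST))
    k=390/50;cv2.drawMarker(ims[-1],(int((u-x0+.5)*k),int((v-y0+.5)*k)),(0,255,0),0,14)
cv2.imwrite("pics/c4.png",np.hstack(ims))
```

```text
scene 343.5981432420936 224.23480556914308
side 321.850509265005 182.17154079295085
```

View pics/c4.png

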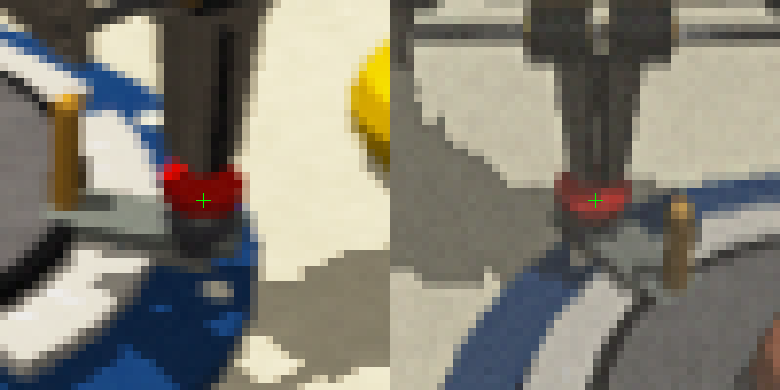

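The visible finger ends sit on or just above the cap, about 3 px (~10 mm) above the projected TCP, and the cap hasn't moved. So the tip is effectively higher than reported. I'll keep lowering gently, guided by force.

```bash
python3 -m inch '{"dp":[[0,0,0.001],[0,0,0.001],[0,0,0.001],[0,0,0.001],[0,0,0],[0,0,0],[0,0,0],[0,0,0]],"spin":[0,0,0,0,0,0,0,0]}'
python3 - <<'E'
from h import *
c=bot.capture("scene")[...,::-1]
h=cv2.cvtColor(c,cv2.COLOR_BGR2HSV);H,S,V=[h[...,i] for i in range(3)];r=((H<5)|(H>172))&(S>150);r[:200]=0;r[250:]=0
print(blobs(r))
E
```

```text
clock: 4.4
tcp_pos: [0.501, 0.12, 0.0516]
tool_rot: [0.0, 0.707, 0.707, 0.0]
ft_force: [-0.1, 0.4, 1.0]
finger_gap: 0.007
finger_force: 0.0
[(np.int32(51), array([343.3, 223.4]), array([339, 220,  10,   7], dtype=int32))]
```

```bash
python3 -m inch '{"dp":[[0,0,0.001],[0,0,0.001],[0,0,0.001],[0,0,0],[0,0,0],[0,0,0],[0,0,0],[0,0,0]],"spin":[0,0,0,0,0,0,0,0]}'
python3 - <<'E'
from h import *
c=bot.capture("scene")[...,::-1];cv2.imwrite("pics/s5.png",c)
h=cv2.cvtColor(c,cv2.COLOR_BGR2HSV);H,S,V=[h[...,i] for i in range(3)];r=((H<5)|(H>172))&(S>150);r[:200]=0;r[250:]=0
print(blobs(r));print(bot.state()['ft_force'])
E
```

```text
clock: 5.25
tcp_pos: [0.501, 0.12, 0.0486]
tool_rot: [0.0, 0.707, 0.707, 0.0]
ft_force: [-0.2, -0.4, -0.1]
finger_gap: 0.003
finger_force: 0.0
[(np.int32(42), array([343.3, 223.8]), array([339, 221,  10,   6], dtype=int32))]
[-0.32349528  0.21828957  0.50927025]
```

```bash
python3 -m inch '{"dp":[[0,0,0.001],[0,0,0.001],[0,0,0.001],[0,0,0.001],[0,0,0],[0,0,0],[0,0,0],[0,0,0]],"spin":[0,0,0,0,0,0,0,0]}'
python3 - <<'E'
from h import *
c=bot.capture("scene")[...,::-1];d=bot.capture("side")[...,::-1];cv2.imwrite("pics/s6.png",c)
h=cv2.cvtColor(c,cv2.COLOR_BGR2HSV);H,S,V=[h[...,i] for i in range(3)];r=((H<5)|(H>172))&(S>150);r[:200]=0;r[250:]=0
print(blobs(r));print(bot.state()['ft_force'])
f=lambda x:cv2.resize(x,(390,390),interpolation=cv2.INTER_NEAREST)
o=cv2.imread("pics/scene0.png")
cv2.imwrite("pics/c6.png",np.vstack([np.hstack([f(c[199:249,318:368]),f(d[157:207,296:346])])]))
E
```

```text
clock: 6.1
tcp_pos: [0.5011, 0.12, 0.0447]
tool_rot: [0.0, 0.707, 0.707, 0.0]
ft_force: [-0.6, 0.2, 4.5]
finger_gap: 0.006
finger_force: 2.2
[(np.int32(35), array([343.4, 224.3]), array([339, 222,  10,   5], dtype=int32))]
[-0.88673734  0.38906156  4.93217184]
```

View pics/c6.png

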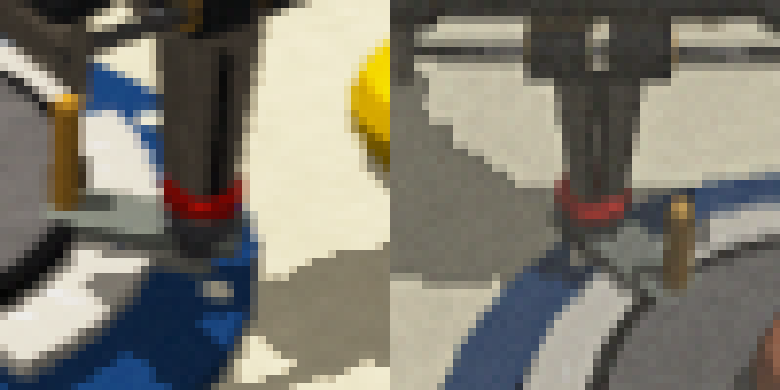

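Contact now: 4.5–5 N at reading 0.0447, so the real fingertips are about 20 mm above the reported z. Pressing 7 mm more.

```bash
python3 -m inch '{"dp":[[0,0,0.001],[0,0,0.001],[0,0,0.001],[0,0,0.001],[0,0,0.001],[0,0,0.001],[0,0,0.001],[0,0,0]],"spin":[0,0,0,0,0,0,0,0]}'
python3 - <<'E'
import numpy as np
c=np.array([.6055,.0065]);p=np.array([.501,.120]);d=p-c;r=np.hypot(*d);t0=np.arctan2(d[1],d[0]);print(r,np.degrees(t0))
for k in range(0,46,3):
    t=t0+np.radians(k);print(k,(c+r*np.array([np.cos(t),np.sin(t)])-p).round(4))
E
```

```text
clock: 7.0
tcp_pos: [0.5012, 0.1201, 0.0377]
tool_rot: [0.0, 0.707, 0.707, 0.0]
ft_force: [-1.2, 0.4, 7.3]
finger_gap: 0.003
finger_force: 3.9
0.15428058853919377 132.63592041408052
0 [0. 0.]
3 [-0.0058 -0.0056]
6 [-0.0113 -0.0115]
9 [-0.0165 -0.0177]
12 [-0.0213 -0.0242]
15 [-0.0258 -0.0309]
18 [-0.03   -0.0378]
21 [-0.0337 -0.045 ]
24 [-0.0371 -0.0523]
27 [-0.0401 -0.0598]
30 [-0.0427 -0.0675]
33 [-0.045  -0.0752]
36 [-0.0468 -0.0831]
39 [-0.0481 -0.0911]
42 [-0.0491 -0.0991]
45 [-0.0496 -0.1071]
```

6.6 mm in. Pressing 2 mm more, then dragging by friction along the arc.

```bash
python3 -m inch '{"dp":[[0,0,0.001],[0,0,0.001],[-0.0028,-0.0029,0],[-0.0028,-0.0029,0],[-0.003,-0.0028,0],[-0.003,-0.0028,0],[-0.0031,-0.0026,0],[-0.0031,-0.0026,0]],"spin":[0,0,0,0,0,0,0,0]}'
python3 - <<'E'
from h import *
for n,bx in(("scene",(180,280,220,400)),("side",(150,300,250,420))):
    c=bot.capture(n)[...,::-1];m=bot.camera_model(n);h=cv2.cvtColor(c,cv2.COLOR_BGR2HSV);H,S,V=[h[...,i] for i in range(3)];r=((H<5)|(H>172))&(S>140);z=r*0;z[bx[0]:bx[1],bx[2]:bx[3]]=1
    print(n,[(b[0],b[1],plane(m,b[1],.052).round(3)) for b in blobs(r*z)])
    br=(H>12)&(H<24)&(S>130);print([(b[0],b[1],plane(m,b[1],.07).round(3)) for b in blobs(br*z)])
E
```

```text
clock: 7.8
tcp_pos: [0.4856, 0.1025, 0.0363]
tool_rot: [0.001, 0.707, 0.707, 0.001]
ft_force: [-0.3, 1.3, 10.2]
finger_gap: 0.007
finger_force: 5.5
scene [(np.int32(34), array([343.9, 222.4]), array([0.491, 0.109, 0.052]))]
[(np.int32(29), array([333.3, 188.6]), array([ 0.416, -0.05 ,  0.07 ])), (np.int32(33), array([241.3, 192.8]), array([ 0.688, -0.193,  0.07 ])), (np.int32(26), array([347.7, 191.2]), array([ 0.386, -0.01 ,  0.07 ])), (np.int32(155), array([239.5, 201.7]), array([ 0.718, -0.147,  0.07 ])), (np.int32(9), array([351.7, 194.8]), array([0.389, 0.015, 0.07 ])), (np.int32(12), array([342. , 197.8]), array([0.427, 0.013, 0.07 ])), (np.int32(308), array([375.6, 213.8]), array([0.396, 0.145, 0.07 ])), (np.int32(44), array([326.3, 215.7]), array([0.531, 0.07 , 0.07 ])), (np.int32(8), array([290.1, 212.1]), array([ 0.614, -0.008,  0.07 ]))]
side []
[(np.int32(231), array([278.2, 192.8]), array([0.354, 0.054, 0.07 ])), (np.int32(286), array([275.7, 233.4]), array([ 0.36 , -0.116,  0.07 ])), (np.int32(185), array([382.4, 278.7]), array([ 0.673, -0.271,  0.07 ])), (np.int32(15), array([381.3, 268. ]), array([ 0.673, -0.236,  0.07 ]))]
```

The peg moved to about 139.6°, so the disc is following the drag. Continuing.

```bash
python3 -m inch '{"dp":[[-0.0043,-0.0033,0],[-0.0044,-0.0031,0],[-0.0045,-0.003,0],[-0.0046,-0.0028,0],[-0.0047,-0.0026,0],[-0.0048,-0.0025,0],[-0.0049,-0.0023,0],[-0.0049,-0.0021,0]],"spin":[0,0,0,0,0,0,0,0]}'
cat > m.py <<'E'
from h import *
for n,bx in(("scene",(180,280,280,370)),("side",(150,300,290,420))):
    c=bot.capture(n)[...,::-1];cv2.imwrite(f"pics/{n}_l.png",c);m=bot.camera_model(n);h=cv2.cvtColor(c,cv2.COLOR_BGR2HSV);H,S,V=[h[...,i] for i in range(3)];z=np.zeros(H.shape,bool);z[bx[0]:bx[1],bx[2]:bx[3]]=1
    for nm,k,zz in(("red",((H<5)|(H>172))&(S>140),.052),("brass",(H>12)&(H<24)&(S>(130 if n=="scene" else 90)),.07),("pot",(H>4)&(H<12)&(S>110),.07)):
        for b in blobs(k&z,15):
            p=plane(m,b[1],zz)[:2];d=p-[.6055,.0065];print(n,nm,b[0],b[1],p.round(3),np.hypot(*d).round(3),np.degrees(np.arctan2(d[1],d[0])).round(1))
E
python3 m.py
```

```text
clock: 8.7
tcp_pos: [0.4639, 0.0652, 0.0363]
tool_rot: [0.001, 0.707, 0.707, 0.001]
ft_force: [0.0, 1.1, 12.1]
finger_gap: 0.003
finger_force: 5.9
scene red 38 [342.3 214.8] [0.47  0.072] 0.151 154.2
scene brass 27 [332.  181.3] [ 0.391 -0.092] 0.236 -155.3
scene brass 32 [347.2 185. ] [ 0.362 -0.044] 0.248 -168.4
scene brass 16 [331.8 190.1] [ 0.426 -0.045] 0.186 -164.0
scene brass 17 [334.8 196. ] [ 0.44  -0.009] 0.166 -174.6
scene brass 95 [366.7 212.1] [0.413 0.123] 0.225 148.9
scene brass 43 [325.8 210.5] [0.515 0.045] 0.098 156.6
scene pot 437 [293.6 212.4] [ 0.606 -0.   ] 0.007 -86.4
scene pot 106 [360.4 276.8] [0.623 0.352] 0.346 87.1
side brass 25 [325.6 194.9] [0.514 0.046] 0.1 156.5
side brass 295 [380.3 278. ] [ 0.667 -0.269] 0.282 -77.4
side pot 256 [355.7 202.3] [0.613 0.014] 0.011 44.4
```

```bash
python3 -m inch '{"dp":[[-0.0042,-0.0017,0],[-0.0042,-0.0015,0],[-0.0043,-0.0014,0],[-0.0043,-0.0013,0],[-0.0043,-0.0012,0],[-0.0044,-0.001,0],[0,0,0],[0,0,-0.002]],"spin":[0,0,0,0,0,0,0,0]}'
python3 -m inch '{"dp":[[0,0,-0.002],[0,0,-0.003],[0,0,-0.005],[0,0,-0.02],[0,0,-0.03],[0,0,-0.03],[0,0,-0.01],[0,0,0]],"spin":[0,0,0,0,0,0,0,0]}'; python3 m.py | grep -v 'side pot 2[0-9][0-9] \[3[6-9]'
```

```text
clock: 9.6
tcp_pos: [0.4557, 0.0393, 0.038]
tool_rot: [0.001, 0.707, 0.707, 0.001]
ft_force: [0.9, -0.9, 7.7]
finger_gap: 0.005
finger_force: 3.8
clock: 10.4
tcp_pos: [0.4554, 0.0395, 0.1386]
tool_rot: [0.001, 0.707, 0.707, 0.001]
ft_force: [-0.4, -0.3, -0.4]
finger_gap: 0.003
finger_force: 0.0
scene red 59 [339.7 207.8] [0.452 0.035] 0.156 169.5
scene brass 31 [343.7 185.7] [ 0.375 -0.046] 0.236 -167.1
scene brass 138 [341.5 194.3] [ 0.415 -0.006] 0.191 -176.4
scene brass 42 [324.  207.7] [0.511 0.029] 0.097 166.5
scene brass 96 [366.7 212.1] [0.413 0.123] 0.225 148.9
scene pot 442 [293.5 212.4] [ 0.606 -0.001] 0.007 -84.4
scene pot 105 [360.5 276.8] [0.623 0.352] 0.346 87.2
side red 53 [308.  198.7] [0.454 0.045] 0.156 165.8
side brass 29 [324.1 199. ] [0.509 0.028] 0.099 167.6
side brass 290 [380.1 278.4] [ 0.666 -0.27 ] 0.283 -77.6
side pot 250 [355.8 201.9] [0.614 0.016] 0.013 48.7
```

The plunger is released and the disc stands at about 167°, between notches. Next, the fingers go down behind the peg at about (0.507, 0.055).

```bash
python3 -m inch '{"dp":[[0.005,0.017,0],[0.005,0.017,0],[0.005,0.018,0],[0,0,0.02],[0,0,0.025],[0,0,0.025],[0,0,0.025],[0,0,0]],"spin":[0,0,0,0,0,0,0,0]}'
python3 - <<'E'
from h import *
f=lambda x:cv2.resize(x,(390,390),interpolation=cv2.INTER_NEAREST)
c=bot.capture("scene")[...,::-1];d=bot.capture("side")[...,::-1]
cv2.imwrite("pics/c7.png",np.hstack([f(c[165:230,285:350]),f(d[160:225,290:355])]));s=bot.state();print(s['tcp_pos'],s['ft_force'])
E
```

```text
clock: 11.3
tcp_pos: [0.5027, 0.054, 0.0384]
tool_rot: [-0.003, 0.707, 0.707, -0.003]
ft_force: [0.4, -1.2, 0.1]
finger_gap: 0.002
finger_force: 0.0
[0.50545292 0.05428287 0.04157186] [ 0.61608564 -0.20250883  0.25551487]
```

View pics/c7.png

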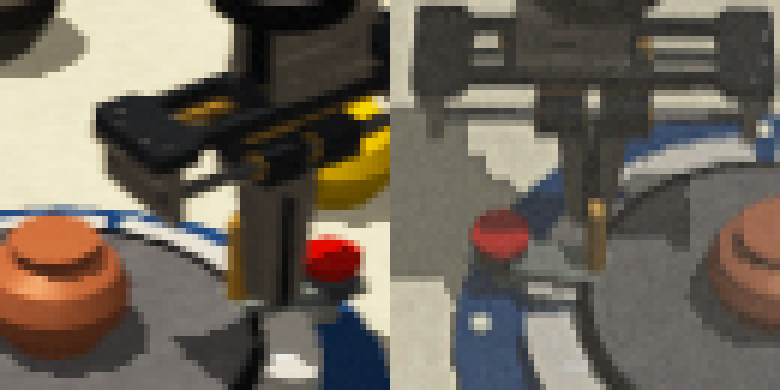

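The fingers stand behind the peg, clear of the pot and cap. Pushing in -y.

```bash
python3 -m inch '{"dp":[[-0.003,0,0],[-0.002,0,0],[-0.002,0,0],[-0.002,0,0],[-0.002,0,0],[-0.002,0,0],[-0.002,0,0],[-0.001,0,0]],"spin":[0,0,0,0,0,0,0,0]}'; python3 m.py | egrep 'red|brass (2|3|4).\b|side brass'
```

```text
clock: 12.2
tcp_pos: [0.506, 0.0386, 0.0426]
tool_rot: [-0.001, 0.707, 0.707, -0.0]
ft_force: [-1.7, 4.5, 2.5]
finger_gap: 0.005
finger_force: 2.4
scene red 58 [338.8 206.6] [0.45  0.028] 0.157 172.2
scene brass 24 [328.7 182.2] [ 0.404 -0.093] 0.225 -153.7
scene brass 29 [344.5 185.7] [ 0.373 -0.045] 0.238 -167.6
side red 27 [307.  201.9] [0.451 0.03 ] 0.156 171.3
side brass 36 [323.8 199.2] [0.508 0.027] 0.1 168.2
side brass 303 [380.2 277.7] [ 0.667 -0.268] 0.281 -77.4
```

```bash
python3 -m inch '{"dp":[[-0.001,0,0],[-0.001,0,0],[-0.001,0,0],[-0.001,0,0],[-0.001,0,0],[-0.001,0,0],[-0.001,0,0],[0,0,0]],"spin":[0,0,0,0,0,0,0,0]}'; python3 m.py | egrep 'red|brass (2|3|4).\b|side brass'
```

```text
clock: 13.1
tcp_pos: [0.5057, 0.0315, 0.0423]
tool_rot: [-0.001, 0.707, 0.707, -0.001]
ft_force: [-3.2, 4.1, -0.5]
finger_gap: 0.004
finger_force: 1.8
scene red 57 [337. 205.] [0.449 0.017] 0.156 176.2
scene brass 30 [344.2 185.6] [ 0.373 -0.046] 0.238 -167.3
side red 40 [307.1 203.6] [0.452 0.023] 0.154 174.0
side brass 32 [323.1 201.3] [0.505 0.018] 0.101 173.7
side brass 285 [380.1 278.4] [ 0.666 -0.27 ] 0.283 -77.6
```

```bash
python3 -m inch '{"dp":[[-0.0005,0,0],[-0.0005,0,0],[-0.0005,0,0],[-0.0005,0,0],[-0.0005,0,0],[-0.0005,0,0],[-0.0005,0,0],[0,0,0]],"spin":[0,0,0,0,0,0,0,0]}'; python3 m.py | egrep 'red|side brass ..\b'
```

```text
clock: 14.0
tcp_pos: [0.506, 0.028, 0.0423]
tool_rot: [-0.0, 0.707, 0.707, -0.0]
ft_force: [-2.9, 3.0, -0.1]
finger_gap: 0.005
finger_force: 2.0
scene red 59 [336. 204.] [0.449 0.01 ] 0.157 178.7
side red 42 [306.5 204.7] [0.45  0.018] 0.156 175.9
side brass 32 [323.1 202.2] [0.505 0.014] 0.1 175.9
```

```bash
python3 -m inch '{"dp":[[-0.0003,0,0],[-0.0003,0,0],[-0.0003,0,0],[-0.0003,0,0],[-0.0003,0,0],[-0.0003,0,0],[-0.0003,0,0],[0,0,0]],"spin":[0,0,0,0,0,0,0,0]}'; python3 m.py | egrep 'red|side brass ..\b'
```

```text
clock: 14.9
tcp_pos: [0.507, 0.0257, 0.0427]
tool_rot: [0.0, 0.707, 0.707, 0.0]
ft_force: [-0.0, 1.0, -0.6]
finger_gap: 0.004
finger_force: 0.2
scene red 56 [335.5 201.9] [ 0.442 -0.001] 0.163 -177.3
side red 49 [306.6 204.3] [0.45  0.019] 0.156 175.2
side brass 29 [323.2 202.7] [0.506 0.011] 0.1 177.2
```

The cap jumped upward (scene row 204.0 to 201.9) and the push force dropped, so the catch has probably sprung. I'll confirm with a light extra push, then retreat.

```bash
python3 -m inch '{"dp":[[-0.0004,0,0],[-0.0004,0,0],[-0.0004,0,0],[0,0,0],[0,0,0],[0,0,0],[0,0,0],[0,0,0]],"spin":[0,0,0,0,0,0,0,0]}'; python3 m.py | egrep 'red|side brass ..\b'
```

```text
clock: 15.8
tcp_pos: [0.5065, 0.0246, 0.0426]
tool_rot: [-0.0, 0.707, 0.707, -0.0]
ft_force: [-0.1, 0.8, -0.8]
finger_gap: 0.009
finger_force: 0.1
scene red 58 [335.1 201.8] [ 0.443 -0.002] 0.163 -176.9
side red 50 [306.4 204.4] [0.45  0.019] 0.156 175.4
side brass 32 [323.  202.9] [0.505 0.011] 0.1 177.7
```

```bash
python3 -m inch '{"dp":[[0.005,0,0],[0.005,0,0],[0.005,0,0],[0,0,-0.02],[0,0,-0.04],[0,0,-0.04],[0,0,-0.02],[0,0,0]],"spin":[0,0,0,0,0,0,0,0]}'
python3 -m inch '{"dp":[[0.03,0,0],[0.04,0,0],[0.04,0,0],[0.04,0,0],[0.02,0,0],[0,0,0],[0,0,0],[0,0,0]],"spin":[0,0,0,0,0,0,0,0]}'
python3 m.py | egrep 'red|side brass ..\b|pot'
python3 - <<'E'
from h import *
def red(im,bx):
    h=cv2.cvtColor(im,cv2.COLOR_BGR2HSV);H,S=h[...,0],h[...,1];r=((H<5)|(H>172))&(S>100);z=np.zeros(H.shape,bool);z[bx[0]:bx[1],bx[2]:bx[3]]=1
    return max(blobs(r&z),key=lambda b:b[0])
for sfx in("0","_l"):
    l=[]
    for n,bx in(("scene",(195,240,325,360)),("side",(170,220,295,335))):
        b=red(cv2.imread(f"pics/{n}{sfx}.png"),bx);print(b);l.append((bot.camera_model(n),b[1]))
    p=tri(l);d=p[:2]-[.6055,.0065];print(sfx,p.round(4),np.degrees(np.arctan2(d[1],d[0])))
f=lambda x:cv2.resize(x,(390,300),interpolation=cv2.INTER_NEAREST)
c=cv2.imread("pics/scene_l.png");d=cv2.imread("pics/side_l.png")
cv2.imwrite("pics/c8.png",np.vstack([np.hstack([f(c[170:270,235:365]),f(d[165:265,290:420])])]))
E
```

```text
clock: 16.7
tcp_pos: [0.5087, 0.0402, 0.1656]
tool_rot: [0.002, 0.707, 0.707, 0.002]
ft_force: [0.9, 0.6, -0.4]
finger_gap: 0.005
finger_force: 0.0
clock: 17.5
tcp_pos: [0.5061, 0.2086, 0.1618]
tool_rot: [-0.0, 0.707, 0.707, -0.001]
ft_force: [-0.0, -0.1, -0.3]
finger_gap: 0.008
finger_force: 0.0
scene red 59 [335.2 201.8] [ 0.443 -0.002] 0.163 -177.0
scene pot 439 [293.5 212.5] [ 0.607 -0.   ] 0.007 -81.4
scene pot 104 [360.6 276.8] [0.622 0.353] 0.346 87.2
side red 56 [306.6 204. ] [0.45  0.021] 0.156 174.8
side brass 26 [323.3 203. ] [0.506 0.01 ] 0.099 177.9
side pot 246 [355.8 201.8] [0.614 0.016] 0.013 49.9
(np.int32(70), array([343.5, 222.5]), array([339, 219,  10,   8], dtype=int32))
(np.int32(41), array([321.8, 180.5]), array([318, 178,   9,   6], dtype=int32))
0 [0.5014 0.1206 0.0629] 132.3803831620621
(np.int32(59), array([335.2, 201.8]), array([331, 198,  10,   8], dtype=int32))
(np.int32(63), array([306.6, 204. ]), array([302, 200,  10,   9], dtype=int32))
_l [0.4517 0.0109 0.0625] 178.3585187855065
```

View pics/c8.png

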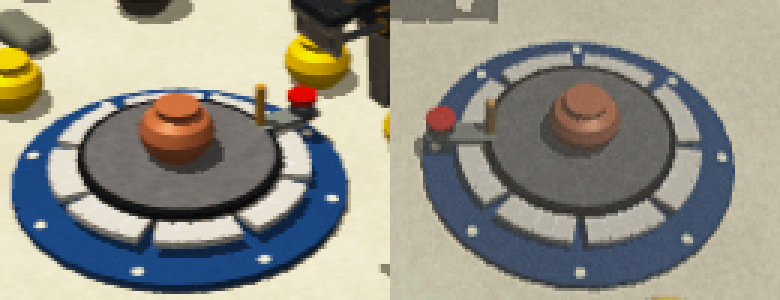

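The cap is back at its starting height (0.0625 m against 0.0629 m at the start). The disc has turned about 45°, the pot is upright at the centre, and the robot is clear.

```bash
python3 -c "
from workcell import bot
print(bot.sign_off())"
```

```text
the job is handed in; nothing more can be done
None
```

The job is handed in: the disc is at the next notch, 45° anticlockwise, with the plunger back up at its starting height, and the pot and the other objects were not touched; I judged the lock from the camera views and the drop in push force, as my extra push met no clear stop.

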